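# Load two lens blanks into the edger's spring feeder

## Robot

A 6-joint arm with a two-finger parallel gripper is mounted at the origin on the work surface. World frame = base frame: x ahead of the robot, y to its left, z up, the work surface at z = 0. Lengths are in mm, angles in rad, forces in N, time in s.
With the tool pointing down it reaches from about 300 to 775 mm from the base axis. Payload 14.6 kg.
Tool frame: the origin (TCP) lies on the centre line of the jaws, within the pads' length; the fingertips stand 19 mm ahead of it and the grasp point (between the pads) is the TCP (bot.tip_reach is the distance from the TCP to the fingertips, in mm); z points along the fingers, y is the line along which they close (so a half turn about z gives the same grasp; the last joint's range is limited). The gripper opens to 85 mm and grips with 20 to 120 N. Pads are 22 mm wide; open, the fingers measure 114 mm over their backs; the gripper's body (76 mm by 85 mm) begins 54 mm behind the grasp point. The pads swing forward as they close: fully open they stand 13 mm farther back than shut.
Start: joints at [-1.306, 0.3, 1.521, -0, 1.321, -0.067], TCP at [179.153, -519.994, 250.281] pointing down, gripper open.
Joint ranges: [-3.03, 3.03], [-0.79, 2.21], [0.23, 2.52], [-1.04, 4.18], [0, 3.07], [-2.55, 2.55]. Speed limits (rad/s): [2.22, 2.22, 2.57, 3.14, 3.14, 3.14].

## Interface

Orientations are given as a unit quaternion [w, x, y, z].
In Python, from rig import bot gives the robot as it stands. Calls block until the motion is done:
- bot.move_to(position, orientation): joint-space move of the TCP to a pose.
- bot.servo_line(position, attitude=None, speed=150, until_force=None): straight line of the TCP; attitude=None keeps the orientation; speed is the mean speed in mm/s. With until_force (N) it stops when the force on the tool has changed by that much, and returns True; else False.
- bot.move_joints(angles): joint-space move.
- bot.move_gripper(opening, grip_force=None): finger opening in mm; grip_force is the grip in N (None keeps the last); returns when the fingers have stopped.
- bot.dwell(seconds).
- bot.ik(position, orientation): joint angles nearest the present ones, or None.
- bot.read_state(): the state.
- bot.read_camera(name): name is "scene" or "top"; returns a dict with "image" (480x640x3 uint8, blue, green, red), "depth" (480x640 float32, mm along the optical axis (not along the pixel's ray), 0 where there is no reading), "fovy" (degrees; the focal length in pixels is half the picture's height over the tangent of half this angle, whatever the lens; pixels are square), "cx", "cy" (the principal point, pixels), "k1" (the pictures are not rectified: a ray, as slopes to the right and down, at radius r is drawn at 1 + k1 r^2 times it, then the intrinsics apply), "eye" and "attitude" of the camera in the world. Camera axes: x right, y down, z forward; pixel columns grow to the right and rows downward; lengths in mm; the calibration is good to about 2 mm. A picture is of the moment at which its call begins.
A pose or a line that the arm cannot do raises bot.MotionError and nothing moves.
- bot.finish_job(): hands the job in; it is judged then, once.
The state is a dict: "clock": time; "joint_positions": joint angles; "qvel": joint speeds; "effort": joint torques, N m; "ee_pos": TCP position; "tool_rot": TCP orientation; "ft_force": force on the tool from outside, world axes, zero at the start; "moment": the same for the moment, N m; "grip_width": finger opening in mm; "grip_force": force on a finger pad.
Only numpy, scipy, OpenCV 4.12 (cv2) and the standard library are available. Lean on these libraries where they do the work, as an engineer would, in place of code of your own. Each camera call takes 0.05 s, during which the arm holds its last target. There are 200 camera calls.

## Task

Load the two lens blanks into the spring column at the corner of the feeder: bring the amber one over the square mouth and press it down until the yellow pawls snap over it and hold it, let go, then do the same with the blue one on top of it. Leave the jar, the suction lifter and the cleaner bottle standing where they are.

Things in the scene. Friction and masses are not known exactly. Their poses are not given: they have to be found in the camera images.
- feeder: Fixed white lens feeder, 240 x 380 mm (its x, y), flat grey deck 70 mm above the table. Origin: centre of its footprint at table height; x along its short side, away from the robot; y along its long side; z up. Its yaw varies. The -x and -y edges of the deck are open. In the corner at +x, +y the deck has a square mouth, sides along x and y, with the spring column below it.
- corner (a point): Inner corner of the two aluminium fences, at deck height (feeder x +104.5, y +174.5, z 70 mm). The fences are 12 mm high and 15 mm thick; they run along the whole +x edge and the whole +y edge of the deck. They are flush with the two outer walls of the mouth, so a blank pushed against both lies over it.
- latch (a point): Centre of the opening between two yellow spring pawls (24 mm wide) at the height of their flat undersides, 12.5 mm below point mouth. They stick 7 mm out of the middle of the mouth's +x and -x walls, sloped on top. A blank pressed down parts them (7 to 14 N more than the spring); once its top is below this point they snap over it and hold it.
- mouth (a point): Centre of the square mouth, 69 mm wide, its -x and -y rims bevelled (4 mm wide, 7 mm deep), at deck height (feeder x +70, y +140, z 70 mm); axes as the feeder's.
- follower (a joint): White spring plate, 56 x 62 mm, that carries the blanks in the column. 0 m = fully up, its top 1 mm below the deck; grows as it is pressed down, to at most 0.045 m. Its spring pushes up with 3 N at 0 and 2 N more for every 10 mm. About 0.0235 with one blank latched, 0.0355 with two; press 2 to 4 mm beyond to latch.
- amber_center (a point): Centre (half-way up) of the loose amber-orange lens blank, a flat disc 66 mm in diameter, 12 mm thick, about 50 g; z is its axis. It starts flat on the deck. Latched directly under the pawls its centre lies 18.5 mm below the deck, and 30.5 mm below with another blank over it.
- blue_center (a point): Centre (half-way up) of the loose blue lens blank, the same size and mass as the amber one, starting flat on the deck. Brought over the mouth above a latched blank it rests on the slopes of the pawls, some 3 to 5 mm below the deck.
- jar_center (a point): Centre of a small loose jar with black lid standing on the deck, 38 mm in diameter, 30 mm high. Bystander.
- sucker_center (a point): Centre of a small loose black rubber suction lifter standing on the deck: foot 38 mm in diameter, 32 mm high, narrower above. Bystander.
- cleaner_center (a point): Centre of a loose bottle of lens cleaner, 60 mm in diameter, 150 mm high, standing on the table beyond the feeder's +y end. Bystander.
There are look-alikes about, which are no part of the job. Leave any green or grey look-alike of the part that bears amber_center alone.

How it is judged:
By the outcome, as a careful person would: the job done as asked, in the order asked, and still so for the second after the job is handed in, with the robot touching nothing.
It also fails if it takes over 69 s, if anything falls off the work surface, if the arm or the gripper's body presses on something with over 40 N, if the wrist force passes 120 N, or if a joint passes its speed limit or range.

## Working session

There is one attempt and no reset: what is moved stays moved. The work goes in short steps, each a Python script; the robot and the scene stay as the last script left them, time stands still between calls to the robot, and variables do not carry over. Pictures are saved under pics/ and viewed, at most 10 in all, crops included, and the job is handed in when it is done.

```bash
mkdir -p pics; ls; python3 - <<'E'
from rig import bot
import cv2
for n in("scene","top"):
    c=bot.read_camera(n);cv2.imwrite(f"pics/{n}0.png",c["image"])
    print(n,{k:c[k] for k in c if k not in("image","depth")})
print(bot.read_state())
E
```

```text
pics
scene {'fovy': 42.19786638036139, 'cx': 316.63194616271846, 'cy': 240.50341236101073, 'k1': 0.07261292370847623, 'eye': array([1232.55026398,  564.87061714,  918.9757062 ]), 'attitude': array([-0.16824378,  0.39962527,  0.82858278, -0.3541811 ])}
top {'fovy': 56.485652738139, 'cx': 316.93993359997097, 'cy': 236.025266013742, 'k1': -0.0011314797557678412, 'eye': array([492.98688058,  27.90655572, 805.73728274]), 'attitude': array([ 0.06009759, -0.69624182,  0.71428353, -0.03787664])}
{'clock': 0.1, 'joint_positions': array([-1.30557777e+00,  3.00417381e-01,  1.52153805e+00,  2.11932946e-06,
        1.32067058e+00, -6.65674351e-02]), 'qvel': array([-6.85075532e-04, -1.32420250e-03, -3.70516531e-03, -1.20042295e-05,
       -1.05412992e-03,  1.35252792e-04]), 'effort': array([ 1.64398502e-03, -5.44372737e+01, -3.62370408e+01, -2.80012131e-06,
        3.02495529e-03,  3.79286320e-06]), 'ee_pos': array([ 179.11735899, -519.81536031,  249.76896797]), 'tool_rot': array([-5.14233744e-04,  9.86271197e-01,  1.65132850e-01, -5.02135478e-05]), 'ft_force': array([-0.3234424 ,  0.39399422,  0.52130242]), 'moment': array([ 0.07003226, -0.04617793,  0.02808756]), 'grip_force': 0.0, 'grip_width': 85.35245473791818}
```

View pics/scene0.png

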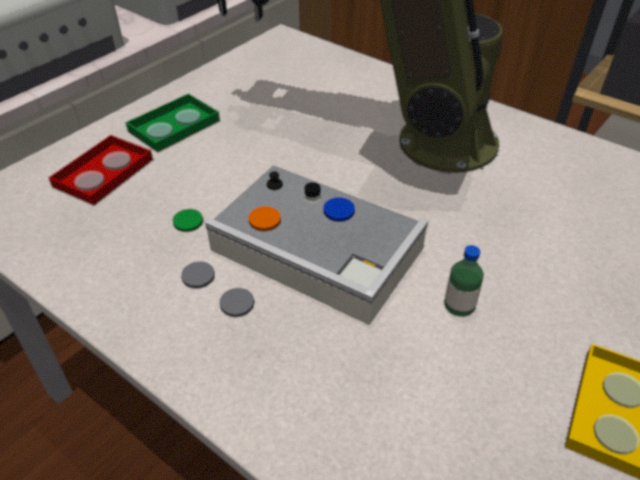

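View pics/top0.png

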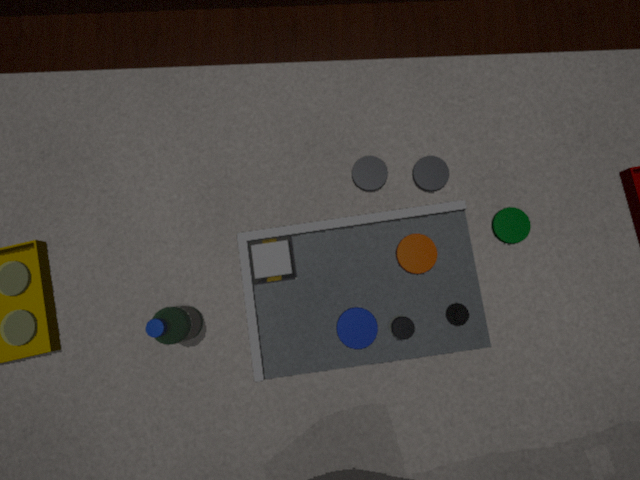

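```bash
cat > h.py <<'E'
import numpy as np,cv2
from scipy.spatial.transform import Rotation as R
from rig import bot
def rot(q): return R.from_quat(np.roll(q,-1)).as_matrix()
def cam(n="top"):
    c=bot.read_camera(n);f=240/np.tan(np.radians(c["fovy"])/2)
    c["K"]=np.array([[f,0,c["cx"]],[0,f,c["cy"]],[0,0,1]]);c["D"]=np.array([c["k1"],0,0,0,0.]);c["R"]=rot(c["attitude"]);return c
def rays(c,px):
    u=cv2.undistortPoints(np.float64(px).reshape(-1,1,2),c["K"],c["D"])[:,0]
    return np.c_[u,np.ones(len(u))]@c["R"].T
def plane(c,px,z):
    d=rays(c,px);return c["eye"]+d*((z-c["eye"][2])/d[:,2])[:,None]
def blobs(mask,amin=60):
    n,l,s,m=cv2.connectedComponentsWithStats(mask.astype(np.uint8))
    return [(m[i],s[i,4]) for i in range(1,n) if s[i,4]>amin]
def cmask(c,col):
    h=cv2.cvtColor(c["image"],cv2.COLOR_BGR2HSV).astype(int)
    H=(5,20) if col=="amber" else (108,130)
    return (h[...,0]>=H[0])&(h[...,0]<=H[1])&(h[...,1]>180)&(h[...,2]>80)
def down(v):  # tool z down, tool y perpendicular to horizontal direction v
    x=np.array([v[0],v[1],0])/np.hypot(*v[:2]);z=np.array([0,0,-1.]);M=np.c_[x,np.cross(z,x),z]
    q=R.from_matrix(M).as_quat();return np.roll(q,1)
E
cat > m.py <<'E'
from h import *
np.set_printoptions(precision=1,suppress=True)
for n in("top","scene"):
    c=cam(n);v,u=np.mgrid[:480,:640];px=np.c_[u.ravel(),v.ravel()]
    P=(c["eye"]+rays(c,px)*c["depth"].ravel()[:,None]).reshape(480,640,3)
    ok=(c["depth"]>0)&(P[...,2]>55)&(P[...,2]<110)&(P[...,0]>200)&(P[...,0]<750)
    nn,l,s,_=cv2.connectedComponentsWithStats(ok.astype(np.uint8));i=1+np.argmax(s[1:,4])
    r=cv2.minAreaRect(np.float32(P[l==i][:,:2]));print(n,"rect",r,"medz",np.median(P[l==i][:,2]))
    for col in("amber","blue"):
        for m,a in blobs(cmask(c,col)): print(col,m,a,plane(c,[m],82 if n=="scene" else 81)[0])
    if n=="top":
        for nm,p,z in(("jar",(403,328),100),("suck",(457,314),95),("outer corner",(240,235),82),("xend",(465,204),82),("yend",(262,380),82),("plate",(271,259),69)): print(nm,plane(c,[p],z)[0])
print(bot.tip_reach)
E
python3 m.py
```

```text
top rect ((506.68804931640625, -19.479248046875), (240.38308715820312, 381.605712890625), 6.8083815574646) medz 68.97805061007841
amber [416.5 253.3] 1237 [ 561.8 -110.8   81. ]
blue [358.4 328.2] 778 [444.8 -12.9  81. ]
blue [153.8 327.7] 176 [452.6 316.2  81. ]
jar [445.  -80.4 100. ]
suck [ 464.2 -165.6   95. ]
outer corner [599.6 176.2  82. ]
xend [ 640.4 -193.8   82. ]
yend [368.2 141.3  82. ]
plate [559.8 127.1  69. ]
scene rect ((508.7744140625, -19.7542724609375), (248.47068786621094, 384.1059875488281), 6.909102916717529) medz 70.38521349635772
amber [264.3 218. ] 579 [ 567.9 -105.7   82. ]
blue [338.6 208.7] 527 [451.8  -5.4  82. ]
blue [471.7 252.5] 141 [396.9 268.7  82. ]
19.0
```

```bash
cat >> h.py <<'E'
th=np.radians(6.8);F0=np.array([506.7,-19.5])
Rf=np.array([[np.cos(th),-np.sin(th)],[np.sin(th),np.cos(th)]])
M=F0+Rf@[70,140];d=Rf@[1,1]/np.sqrt(2)
cands=[down(d),down(-d)]
def ori(pts):
    for q in cands:
        if all(bot.ik(p,q) is not None for p in pts): return q
def say(t):
    s=bot.read_state();print(t,"t=%.1f"%s["clock"],"p",s["ee_pos"].round(1),"F",s["ft_force"].round(1),"w %.1f g %.1f"%(s["grip_width"],s["grip_force"]))
E
python3 - <<'E'
from h import *
c=cam();h=cv2.cvtColor(c["image"],cv2.COLOR_BGR2HSV)
print("blue",[ (plane(c,[m],81)[0],a) for m,a in blobs(cv2.inRange(h,(105,120,40),(130,255,255)))])
A=np.array([561.8,-110.8])
for q in cands: print([bot.ik([*p,z],q) for p in (A,M,M-75*d) for z in (90,130)])
q=ori([[*p,z] for p in (A,M,M-75*d) for z in (90,130)])
bot.move_to([*A,180],q); say("above")
print(bot.servo_line([*A,110],speed=120)); 
print(bot.servo_line([*A,72],speed=30,until_force=4)); say("touch")
E
```

```text
blue [(array([445.60304711, -10.15566966,  81.        ]), np.int32(1338)), (array([452.85991279, 314.3428138 ,  81.        ]), np.int32(282))]
[array([-2.58684268e-01,  5.27836724e-01,  1.60158171e+00, -4.44089210e-16,
        1.01217422e+00,  4.08031506e-01]), array([-2.58684268e-01,  4.73447116e-01,  1.57738759e+00, -4.44089210e-16,
        1.09075795e+00,  4.08031506e-01]), array([ 1.60718572e-01,  5.30522606e-01,  1.59728926e+00, -4.44089210e-16,
        1.01378078e+00,  8.27434346e-01]), array([ 1.60718572e-01,  4.76277101e-01,  1.57310635e+00, -4.44089210e-16,
        1.09220920e+00,  8.27434346e-01]), array([ 6.26402675e-02,  4.24940462e-01,  1.76166944e+00, -4.44089210e-16,
        9.54982754e-01,  7.29356042e-01]), array([ 6.26402675e-02,  3.64618287e-01,  1.73672022e+00, -4.44089210e-16,
        1.04025415e+00,  7.29356042e-01])]
[None, None, array([ 1.60718572e-01,  5.30522606e-01,  1.59728926e+00, -4.44089210e-16,
        1.01378078e+00, -2.31415831e+00]), array([ 1.60718572e-01,  4.76277101e-01,  1.57310635e+00, -4.44089210e-16,
        1.09220920e+00, -2.31415831e+00]), array([ 6.26402675e-02,  4.24940462e-01,  1.76166944e+00, -4.44089210e-16,
        9.54982754e-01, -2.41223661e+00]), array([ 6.26402675e-02,  3.64618287e-01,  1.73672022e+00, -4.44089210e-16,
        1.04025415e+00, -2.41223661e+00])]
above t=2.3 p [ 561.7 -111.6  180.1] F [-0.2 -0.3  0.1] w 85.6 g 0.0
False
True
touch t=4.0 p [ 561.7 -110.8   75.9] F [-1.2 -0.2  5.1] w 85.2 g 2.7
```

```bash
python3 - <<'E'
from h import *
p=bot.read_state()["ee_pos"]
bot.servo_line([*p[:2],83],speed=60)
bot.move_gripper(55,30); say("grip")
bot.servo_line([*p[:2],93],speed=60)
T=M-34*d
bot.servo_line([*T,93],speed=150)
print(bot.servo_line([*T,78],speed=25,until_force=4)); say("down")
c=cam("scene");cv2.imwrite("pics/s1.png",cv2.resize(c["image"][120:360,180:500],None,fx=2,fy=2))
E
```

```text
grip t=4.7 p [ 561.8 -110.8   83.1] F [-1.6  0.5  4.9] w 64.6 g 33.0
True
down t=7.0 p [538.7 100.9  83. ] F [-1.6  0.6  6.2] w 64.7 g 33.8
```

View pics/s1.png

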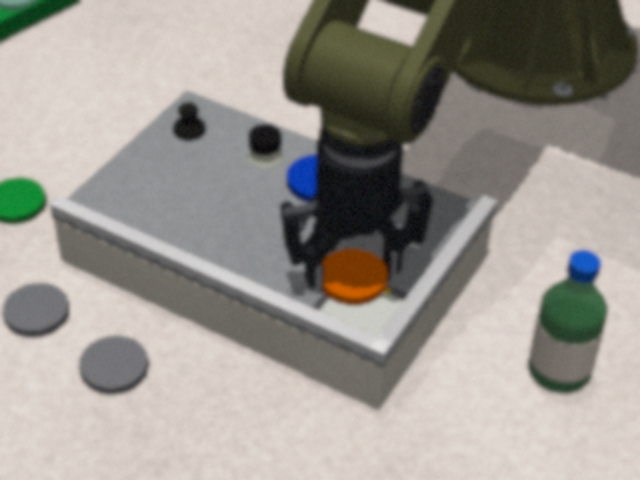

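```bash
cat >> h.py <<'E'
def push():
    T=M-34*d;B=T-62*d
    bot.move_gripper(85); p=bot.read_state()["ee_pos"]
    bot.servo_line([*T,p[2]+22],speed=80)
    bot.servo_line([*B,p[2]+22],speed=120)
    bot.move_gripper(40)
    print(bot.servo_line([*B,80],speed=40,until_force=4)); say("deck")
    z=bot.read_state()["ee_pos"][2]+2.0
    bot.servo_line([*B,z],speed=40); bot.dwell(.2); say("ready")
    bot.servo_line([*(M-52*d),z],speed=60); say("mid")
    print(bot.servo_line([*(M-30*d),z],speed=25,until_force=8)); say("pushed")
    e=bot.read_state()["ee_pos"][:2]-M;print("along,across",e@d,e@[-d[1],d[0]])
E
python3 - <<'E'
from h import *
push()
c=cam("scene");a=c["image"][120:360,180:500]
c=cam("top");b=c["image"][180:420,200:520]
cv2.imwrite("pics/s2.png",cv2.resize(np.vstack([a,np.clip(b*1.6,0,255).astype(np.uint8)]),None,fx=1.25,fy=1.25))
E
```

```text
True
deck t=9.4 p [500.3  52.3  87.6] F [ 0.6 -0.1  4.5] w 39.8 g 2.5
ready t=9.9 p [500.2  52.4  89.4] F [-0.2 -0.3 -1.3] w 40.0 g 0.0
mid t=10.8 p [527.3  86.8  89.4] F [ 0.   0.2 -0.1] w 39.7 g 0.0
True
pushed t=11.5 p [538.4 100.4  89.2] F [-0.7 -4.4  2.3] w 40.0 g 3.4
along,across -34.66867977512296 -0.28898843566522614
```

View pics/s2.png

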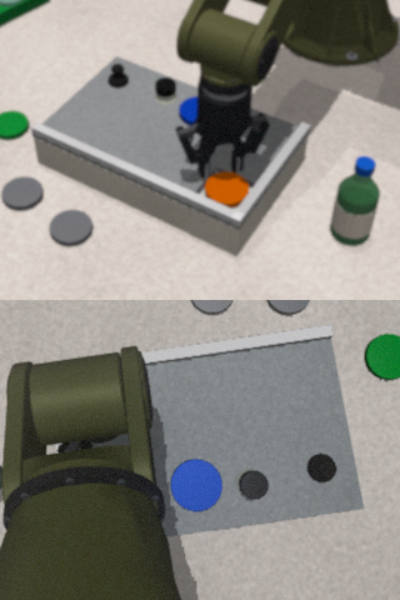

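```bash
python3 - <<'E'
from h import *
p=bot.read_state()["ee_pos"]
b=p[:2]-15*d
bot.servo_line([*b,p[2]],speed=80);bot.servo_line([*b,125],speed=120)
bot.move_gripper(0);say("shut")
bot.servo_line([*(M-130*d),150],speed=200)
c=cam("scene")
for m,a in blobs(cmask(c,"amber"),200):
    w=plane(c,[m],82)[0][:2]-[6.1,5.1];print(a,w,"feeder off",Rf.T@(w-M))
a=c["image"][120:360,180:500];cv2.imwrite("pics/s3.png",cv2.resize(c["image"][220:320,300:440],None,fx=5,fy=5,interpolation=cv2.INTER_CUBIC))
E
```

```text
shut t=12.8 p [529.1  88.5 124.8] F [ 0.6 -0.7 -0.2] w 0.3 g 0.0
688 [558.28436501 126.5354466 ] feeder off [-1.4873284  -1.09963209]
```

View pics/s3.png

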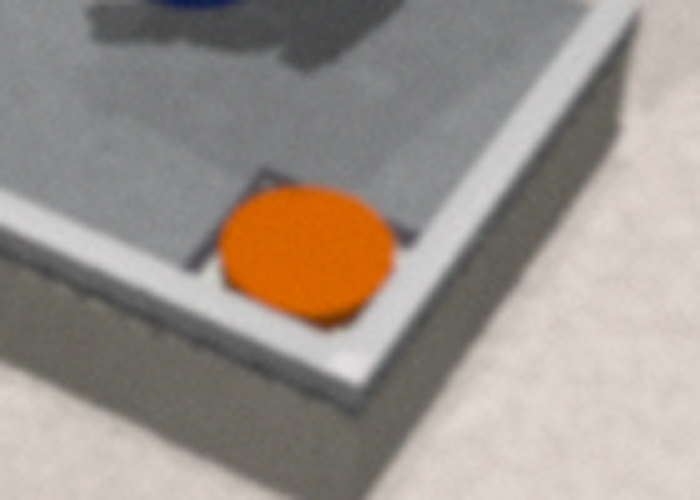

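```bash
cat >> h.py <<'E'
def press(top,drop,fmax=38):
    bot.servo_line([*M,top+19+15],speed=150); bot.dwell(.2); say("above")
    print(bot.servo_line([*M,top+19-6],speed=20,until_force=2)); say("contact")
    z=bot.read_state()["ee_pos"][2]
    for k in np.linspace(0,drop,8)[1:]:
        r=bot.servo_line([*M,z-k],speed=25,until_force=fmax); s=bot.read_state()
        print("k %.1f z %.1f"%(k,s["ee_pos"][2]),s["ft_force"].round(1),r)
        if r: break
    bot.dwell(.3); say("bottom")
    bot.servo_line([*M,140],speed=60); say("up")
E
python3 - <<'E'
from h import *
press(81,26.5)
bot.servo_line([*(M-140*d),160],speed=200)
c=cam("scene")
for m,a in blobs(cmask(c,"amber"),200):
    w=plane(c,[m],57.5)[0][:2]-[6.1,5.1];print(a,w,"feeder off",Rf.T@(w-M))
cv2.imwrite("pics/s4.png",cv2.resize(c["image"][220:320,300:440],None,fx=5,fy=5,interpolation=cv2.INTER_CUBIC))
E
```

```text
above t=14.7 p [559.6 127.4 115.4] F [-0.2  0.6  0.4] w -0.1 g 0.0
True
contact t=15.5 p [559.5 127.8  97.8] F [ 0.3 -0.5  2.9] w -0.1 g 1.1
k 3.8 z 94.1 [1.6 0.6 2.6] False
k 7.6 z 90.4 [2.1 0.3 3.8] False
k 11.4 z 86.5 [2.2 1.5 3.4] False
k 15.1 z 82.8 [2.1 0.7 4.2] False
k 18.9 z 79.0 [ 2.1 -0.7  5. ] False
k 22.7 z 75.3 [-0.1 -0.6  6.8] False
k 26.5 z 71.6 [ 0.4 -0.2  6.8] False
bottom t=17.9 p [559.7 127.8  71.7] F [1.2 0.1 7.6] w -0.1 g 3.7
up t=19.2 p [559.4 127.8 139.5] F [-1.1  0.4  0.1] w -0.2 g 0.0
423 [548.63622803 120.81708075] feeder off [-11.74467285  -5.63539443]
```

View pics/s4.png

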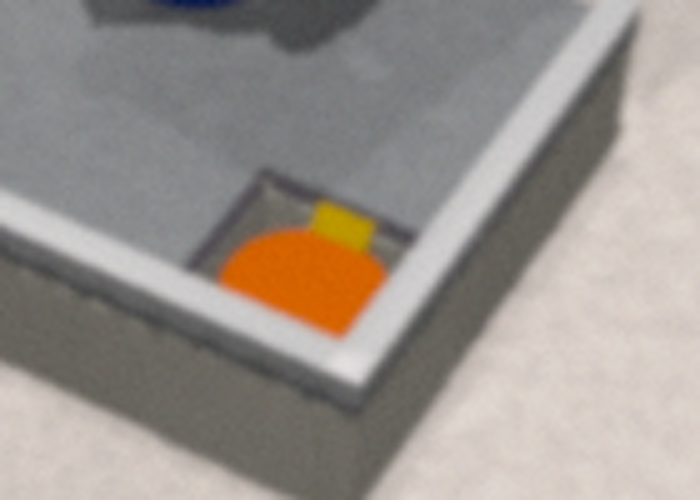

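```bash
python3 - <<'E'
from h import *
bot.move_to([300,-400,220],down(d)) if bot.ik([300,-400,220],down(d)) is not None else bot.move_joints([-1.306,.3,1.521,0,1.321,-.067])
bot.move_gripper(85)
c=cam();cv2.imwrite("pics/t1.png",np.clip(cv2.resize(c["image"][220:300,230:330],None,fx=7,fy=7,interpolation=cv2.INTER_CUBIC)*1.7,0,255).astype(np.uint8))
h=cv2.cvtColor(c["image"],cv2.COLOR_BGR2HSV)
print("blue",[ (plane(c,[m],81)[0],a) for m,a in blobs(cv2.inRange(h,(105,120,40),(130,255,255)))])
say("")
E
```

```text
blue [(array([445.58525345, -10.21636976,  81.        ]), np.int32(1330)), (array([452.87304998, 314.30231545,  81.        ]), np.int32(283))]
 t=22.6 p [ 300. -400.  220.] F [ 0.5 -0.5 -0.2] w 85.1 g 0.0
```

View pics/t1.png

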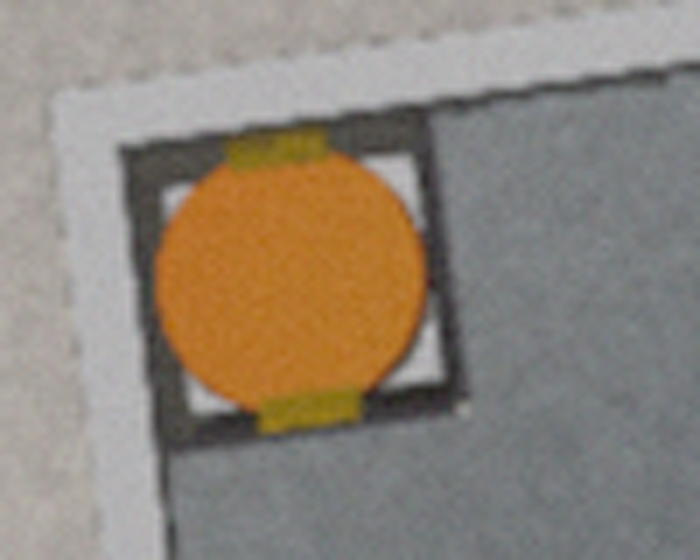

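```bash
python3 - <<'E'
from h import *
A=np.array([445.6,-10.2]);q=down(d)
bot.move_to([*A,190],q)
bot.servo_line([*A,100],speed=120)
bot.servo_line([*A,83],speed=50,until_force=4);say("low")
bot.move_gripper(55,30); say("grip")
bot.servo_line([*A,94],speed=60)
T=M-34*d
bot.servo_line([*T,94],speed=150)
print(bot.servo_line([*T,80],speed=25,until_force=4)); say("down")
push()
p=bot.read_state()["ee_pos"];b=p[:2]-15*d
bot.servo_line([*b,p[2]],speed=80);bot.servo_line([*b,125],speed=120)
bot.move_gripper(0)
bot.servo_line([*(M-130*d),150],speed=200);say("clear")
c=cam("scene")
cv2.imwrite("pics/s5.png",cv2.resize(c["image"][180:320,260:440],None,fx=4,fy=4,interpolation=cv2.INTER_CUBIC))
E
```

```text
low t=25.5 p [445.5 -10.2  82.8] F [-0.7 -0.  -0.1] w 84.9 g 0.0
grip t=25.9 p [445.8 -10.2  83.5] F [-1.9  0.7  5.5] w 64.4 g 32.0
True
down t=27.8 p [538.6 100.9  83.5] F [-1.9  0.2  7.5] w 64.3 g 33.9
True
deck t=30.2 p [500.3  52.3  87.5] F [-1.9 -1.1  8. ] w 40.3 g 4.3
ready t=30.6 p [500.2  52.4  89.3] F [-0.5  0.6  0.3] w 39.7 g 0.0
mid t=31.5 p [527.3  86.9  89.4] F [-0.4 -0.9  0.3] w 40.1 g 0.0
True
pushed t=32.2 p [538.4 100.9  89. ] F [-1.2 -4.2  0.4] w 40.0 g 3.1
along,across -34.271620935849775 0.006874390057146489
clear t=34.0 p [479.7  25.9 150.1] F [0.3 0.7 0.7] w 0.1 g 0.0
```

View pics/s5.png

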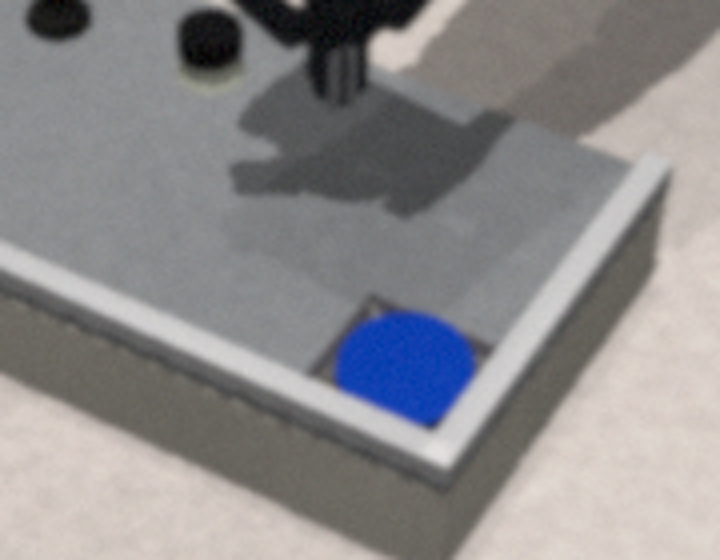

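```bash
python3 - <<'E'
from h import *
bot.servo_line([*M,105],speed=150); bot.dwell(.2)
for z in (90,87,84,81,78,75,73,71.3):
    r=bot.servo_line([*M,z],speed=25,until_force=38); s=bot.read_state()
    print("z %.1f"%s["ee_pos"][2],s["ft_force"].round(1),r)
    if r: break
bot.dwell(.3); say("bottom")
bot.servo_line([*M,140],speed=60)
bot.servo_line([*(M-130*d),180],speed=200)
bot.move_to([300,-400,220],down(d))
c=cam();a=cv2.resize(c["image"][220:300,230:330],None,fx=5,fy=5,interpolation=cv2.INTER_CUBIC)
b=cv2.resize(c["image"][190:400,130:530],(500,262))
cv2.imwrite("pics/t2.png",np.clip(np.vstack([a[:330],b])*1.7,0,255).astype(np.uint8));say("")
E
```

```text
z 90.0 [-0.7 -0.3  5.6] False
z 87.1 [-0.8 -0.6  5. ] False
z 84.2 [-1.1 -0.4  6.9] False
z 81.3 [-0.4  0.5  6.4] False
z 77.9 [1.9 0.6 1.2] False
z 75.4 [-1.4 -1.2  8.6] False
z 73.5 [-1.8 -0.1  9.5] False
z 71.8 [-2.3 -0.4  9.3] False
bottom t=38.2 p [559.8 127.8  71.9] F [-2.1 -1.   9.1] w -0.0 g 4.7
 t=42.1 p [ 300.7 -399.4  219.9] F [-0.3  0.6  0.8] w 0.1 g 0.0
```

View pics/t2.png

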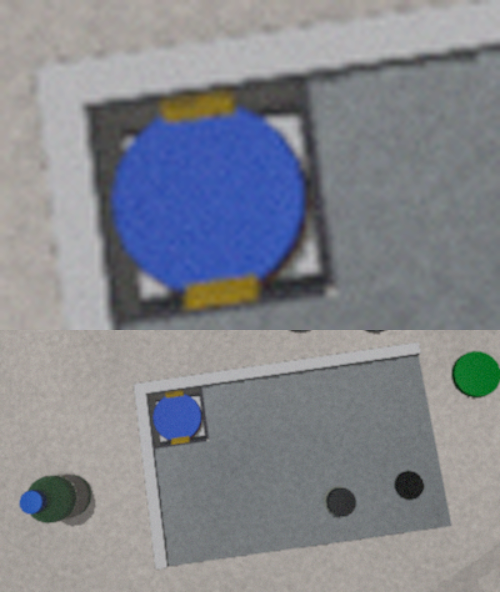

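The picture shows blue under both yellow pawls (at about (197,105) and (220,292)). The jar, lifter and bottle have not moved.

```bash
python3 -c "
from rig import bot
print(bot.finish_job())"
```

```text
the job is handed in; nothing more can be done
None
```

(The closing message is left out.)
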